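# Clip the egg carrier shut and hold it up by its telescoping handle

## Robot

A 6-joint arm with a two-finger parallel gripper is mounted at the origin on a cart in front of the work surface, level with it; the furniture and walls round the work are solid. World frame = base frame: x ahead of the robot, y to its left, z up, the work surface at z = 0. Lengths are in m, angles in rad, forces in N, time in s.
With the tool pointing down it reaches from about 0.35 to 0.85 m from the base axis. Payload 8.1 kg.
Tool frame: the origin (TCP) lies between the finger pads; the fingertips stand 11 mm ahead of it and the grasp point (between the pads) lies 8 mm behind it; z points along the fingers, y is the line along which they close (so a half turn about z gives the same grasp; the last joint's range is limited). The gripper opens to 85 mm and grips with 20 to 120 N. Pads are 22 mm wide; open, the fingers measure 114 mm over their backs; the gripper's body (76 mm by 85 mm) begins 54 mm behind the grasp point. The pads swing forward as they close: fully open they stand 13 mm farther back than shut.
Start: joints at [1.043, 0.13, 1.488, -0, 1.523, -0.085], TCP at [0.257, 0.542, 0.242] pointing down, gripper open.
Joint ranges: [-2.96, 2.96], [-0.89, 2.26], [0.02, 2.5], [-1.34, 4.48], [0, 2.73], [-2.66, 2.66]. Speed limits (rad/s): [2.39, 2.39, 2.79, 3.14, 3.14, 3.14].

## Interface

Orientations are given as a 3x3 rotation matrix whose columns are the frame's x, y, z axes.
In Python, from rig import * gives the robot as it stands. The module is installed in compiled form; this text tells all that it offers.
- The arm moves only by the tool servo_tool, never from a script. Its argument "steps" is a list of rows, each an object with "xyz": the shift along the tool's x, y, z in mm, a list of three; "turn": the turn, a rotation vector about the tool's x, y, z in degrees, a list of three; "fingers": the closure, from -1 (fully open) to 1 (shut). A call has 1 to 10 rows; each row shifts and turns the commanded pose from where the row before left it, along the tool's axes as they then stand; what a row does not reach is not made up. A row lasts 1/10 s, in which the tool goes at most 50 mm and 8.59 degrees, less where a joint would pass 70% of its speed; a pose out of reach is approached as far as the arm can. A call with a gripper value outside its range is refused whole. The fingers move at their own pace and stop on an object; the grip force is fixed at half the most. Time passes only in rows, so rows that do not move let the fingers close. It gives the time, the measured TCP pose, the force, the opening and the grip force at its end, in the units of the state.
- get_obs(): the state, without advancing time (a new reading comes with each control period).
- read_camera(name): name is "side" or "top"; returns a dict with "image" (480x640x3 uint8, red, green, blue), "fov_y" (degrees; the focal length in pixels is half the picture's height over the tangent of half this angle, whatever the lens; pixels are square), "cx", "cy" (the principal point, pixels), "k1" (the pictures are not rectified: a ray, as slopes to the right and down, at radius r is drawn at 1 + k1 r^2 times it, then the intrinsics apply), "extrinsics" (4x4, takes a point from camera to world coordinates). Camera axes: x right, y up, looking along -z (the intrinsics and any distortion apply to the point x, -y, -z); pixel columns grow to the right and rows downward; lengths in m; the calibration is good to about 2 mm. A picture is of the moment at which its call begins. There is no depth.
- sign_off(): hands the job in; it is judged then, once.
The state is a dict: "time_s": time; "joint_pos": joint angles; "dq": joint speeds; "joint_efforts": joint torques, N m; "tool_pos": TCP position; "tool_rot": TCP orientation; "force": force on the tool from outside, world axes, zero at the start; "torque": the same for the moment, N m; "gripper_width": finger opening in m; "grasp_force": force on a finger pad.
Only numpy, scipy, OpenCV 4.12 (cv2) and the standard library are available. Lean on these libraries where they do the work, as an engineer would, in place of code of your own. Each camera call takes 0.05 s, during which the arm holds its last target. There are 200 camera calls.

## Task

The customer's eggs are packed in the green carrier with the clear lid: first swing the orange clip at its front down and in until its tab sits fully under the catch on the tray. Then squeeze the orange button in the grip of the telescoping handle, draw the handle out past its first stop to its second stop, and lift the carrier by it. Finish still holding it by the grip, level and a few centimetres clear of the table, having kept the lid shut and the eggs upright and left the price card, calculator and marker alone.

Things in the scene. Friction and masses are not known exactly. Their poses are not given: they have to be found in the camera images.
- carrier: Egg carrier, loose, 0.8 to 1.0 kg with its 8 eggs: green tub 120 x 224 x 55 mm under a clear lid whose top is 86 mm above the table, 262 mm long over the two handle sleeves (18 mm square, at y = +-122 mm, up to 96 mm high). Origin: centre of the underside of its feet; x points from its front (clip side) to its back (lid hinge), y along its length, z up.
- carrier_feet: The four rubber feet (16 mm discs) that the carrier stands on; origin and axes as the carrier's.
- carrier_grip: Black grip in the middle of the handle's crossbar, 24 mm deep (x) x 116 mm long (y) x 24 mm high, with the orange button in the middle of its front (-x) face. Origin: centre of the grip; axes as the carrier's. With the handle pushed in it is 112 mm above the carrier's underside, 13 mm of air between grip and lid. It rises with the handle.
- button (a joint): Orange release button, 28 mm long x 13 mm high, standing 5 mm proud of the middle of the grip's front face, sprung (3 to 6 N). Value: 0 out, 0.004 m pressed in. Pinching the grip front to back at its middle presses it (29 mm over the button, 25 mm pressed). Only while it is in does the handle slide; let go between stops, it locks at the next stop.
- handle (a joint): Telescoping handle: two 10 mm tubes in the sleeves, slides along the carrier's z, friction about 1.5 N. Value: 0 pushed in (start), 0.032 m first stop, 0.064 m second stop = fully out, where it can rise no further. It locks in all three unless the button is pressed.
- clip (a joint): Orange flap 46 mm wide, 41 mm long, 4 mm thick on the front of the lid. Value: angle from closed in rad; 0 hangs down against the front with its tab under the tray's ridge; 1.57 stands straight out to the front; starts at 1.0 to 1.9. Its stiff hinge (0.02 N m) stays where it is left. Closed, its outer face is 70 mm in front of the carrier's origin.
- clip_pivot (a point): Middle of the clip's hinge pin, which runs along the carrier's y: at carrier x = -65.5, y = 0, z = 74 mm. The pin moves with the lid, not with the clip's swing.
- clip_tip (a point): Middle of the lip along the clip's free edge, on its outer face: 39.5 mm from the pin along the flap and 4.5 mm to its outer side; the lip stands 2 mm proud of the outer face.
- lid (a joint): Clear lid, hinged at the back of the tub; it carries the clip and the handle. Value: 0 shut (start), opens upward in rad; with the clip open it opens if lifted by the handle.
- egg_card: White price card 100 mm wide, 81 mm high in a black foot 32 mm deep, behind the carrier; loose, origin under its centre. A bystander.
- calculator: Dark calculator 110 x 68 x 17 mm lying on the table, loose, origin under its centre. A bystander.
- marker: White marker pen with a red cap, 135 mm long, 16 mm thick, lying on the table, loose. A bystander.

How it is judged:
By the outcome, as a careful person would: the job done as asked, in the order asked, and still so for the second after the job is handed in, while the arm keeps its last pose, push and grip.
It also fails if it takes over 56 s, if anything falls off the work surface, if the arm or the gripper's body presses on something with over 40 N, if the wrist force passes 120 N, or if a joint passes its speed limit or range.

## Working session

There is one attempt and no reset: what is moved stays moved. The work goes in short steps, Python scripts to look and compute and a tool call to move; the robot and the scene stay as the last step left them, time stands still between calls to the robot, and variables do not carry over. Pictures are saved under pics/ and viewed, at most 10 in all, crops included, and the job is handed in when it is done.

Besides the shell and the picture viewer there is one more tool, called after "Emit:" as name(argument=value, ...), one argument or row to a line, values as JSON. servo_tool: Moves the arm, as the interface text tells. Its arguments: {"type":"object","properties":{"steps":{"type":"array"}},"required":["steps"]}

```bash
mkdir -p pics
cat > h.py <<'E'
from rig import *
import numpy as np, cv2, json
def save(cam,name):
    c=read_camera(cam); cv2.imwrite(f'pics/{name}.png',c['image'][:,:,::-1]); return c
def K(c):
    f=240/np.tan(np.radians(c['fov_y']/2)); return np.array([[f,0,c['cx']],[0,f,c['cy']],[0,0,1.]]),np.array([c['k1'],0,0,0,0.])
def ray(c,uv):
    k,d=K(c); p=cv2.undistortPoints(np.array([[uv]],float),k,d)[0,0]; E=np.array(c['extrinsics'])
    return E[:3,3],E[:3,:3]@np.array([p[0],-p[1],-1])
def atz(c,uv,z):
    o,d=ray(c,uv); return o+d*(z-o[2])/d[2]
def proj(c,P):
    k,d=K(c); E=np.array(c['extrinsics']); q=(np.atleast_2d(P)-E[:3,3])@E[:3,:3]; q=q*[1,-1,-1]
    return cv2.projectPoints(q,np.zeros(3),np.zeros(3),k,d)[0][:,0]
E
python3 - <<'E'
from h import *
for n in('top','side'):
    c=save(n,n+'0'); print(n,c['fov_y'],c['k1'],np.round(c['extrinsics'],3).tolist())
o=get_obs();print(o['time_s'],np.round(o['tool_rot'],3).tolist(),o['gripper_width'])
E
```

```text
top 49.47187186671975 -0.1529170280495588 [[-0.016, 0.996, -0.088, 0.474], [-1.0, -0.016, -0.001, -0.0], [-0.003, 0.088, 0.996, 1.146], [0.0, 0.0, 0.0, 1.0]]
side 56.56115765171156 0.0008076892187858945 [[0.983, 0.114, -0.147, 0.444], [-0.185, 0.647, -0.74, -0.793], [0.011, 0.754, 0.656, 0.775], [0.0, 0.0, 0.0, 1.0]]
0.1 [[-0.904, 0.428, -0.001], [0.428, 0.904, -0.001], [0.0, -0.002, -1.0]] 0.08531376643905803
```

View pics/top0.png

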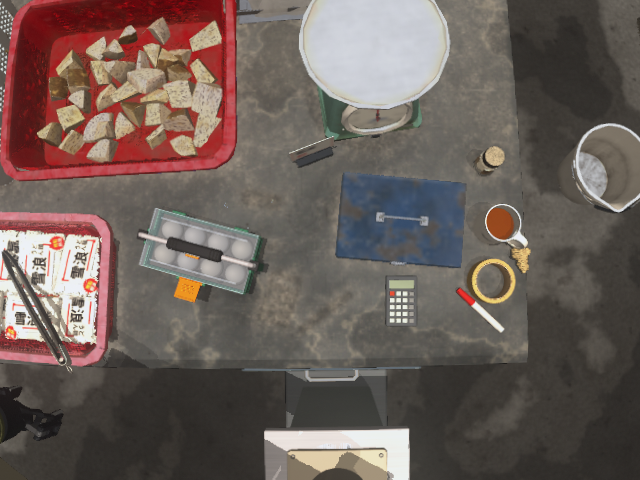

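View pics/side0.png

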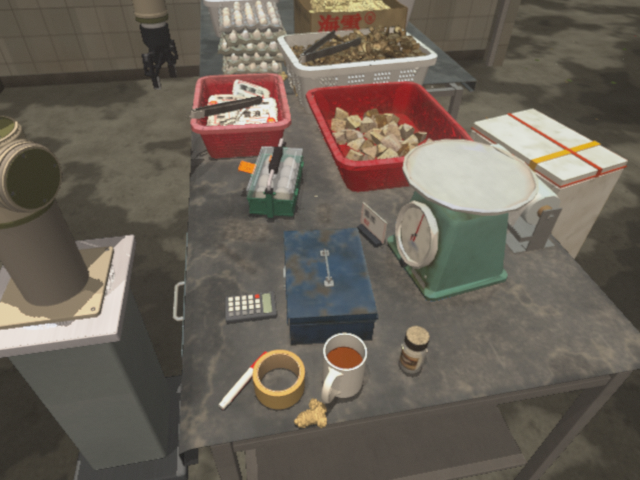

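The top view shows the carrier at about (200,251), its clip at (187,289) facing the robot, and the grip at (195,250). The calculator is at (401,301) and the marker at (481,310), both well away to the right. The side view shows the card behind and to the right, at (374,225).

Run:
```python
from h import *
a=cv2.imread('pics/top0.png')[195:315,125:275]; b=cv2.imread('pics/side0.png')[135:225,225:315]
a=cv2.resize(a,None,fx=5,fy=5,interpolation=cv2.INTER_CUBIC); cv2.imwrite('pics/a.png',a)
b=cv2.resize(b,None,fx=6,fy=6,interpolation=cv2.INTER_CUBIC); cv2.imwrite('pics/b.png',b)
```

```text
(no output)
```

View pics/a.png

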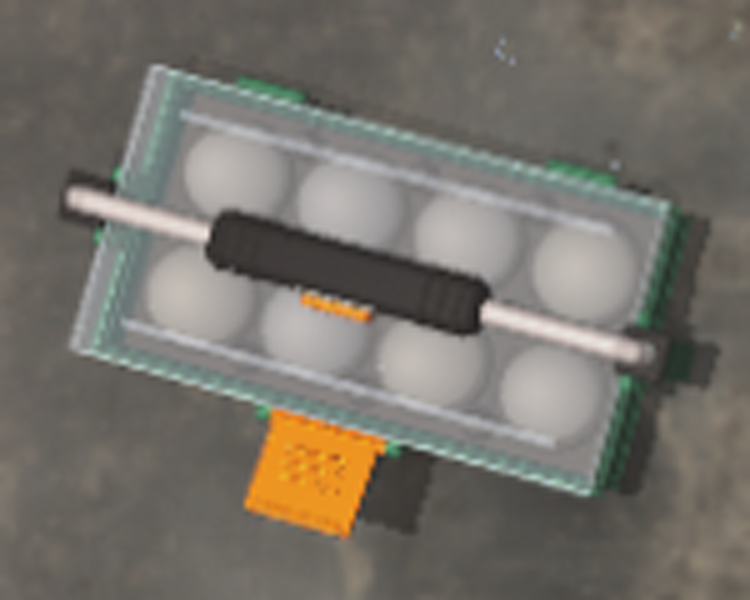

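View pics/b.png

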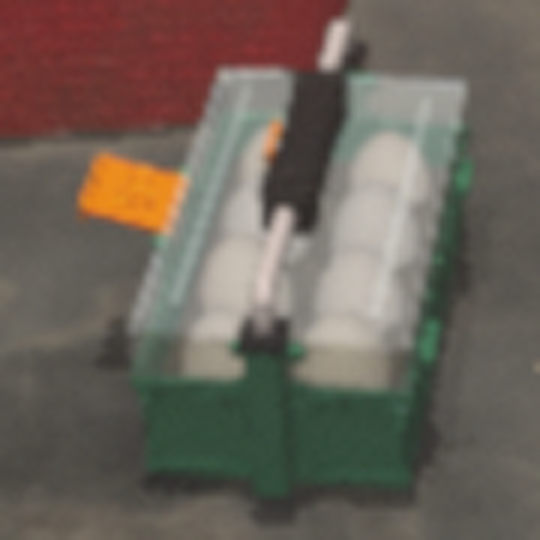

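```bash
cat > fit.py <<'E'
from h import *
from scipy.optimize import least_squares
T=lambda p:(125+p[0]/5-.4,195+p[1]/5-.4); S=lambda p:(225+p[0]/6-.4,135+p[1]/6-.4)
lx,ly=.060,.112
def tipc(th,y): return np.array([-.0655,y,.074])+.041*np.array([-np.sin(th),0,-np.cos(th)])+.0045*np.array([-np.cos(th),0,np.sin(th)])
obs=[('t',(157,67),lambda s,q:(s*lx,s*ly,.086)),('t',(672,203),lambda s,q:(s*lx,-s*ly,.086)),('t',(592,493),lambda s,q:(-s*lx,-s*ly,.086)),('t',(75,348),lambda s,q:(-s*lx,s*ly,.086)),
('t',(211,240),lambda s,q:(0,.058,.118)),('t',(485,307),lambda s,q:(0,-.058,.118)),
('t',(247,508),lambda s,q:tipc(q,.023)),('t',(350,537),lambda s,q:tipc(q,-.023)),
('s',(97,153),lambda s,q:tipc(q,.023)),('s',(79,203),lambda s,q:tipc(q,-.023)),
('s',(320,73),lambda s,q:(0,.058,.124)),('s',(222,70),lambda s,q:(-s*lx,s*ly,.086)),('s',(467,82),lambda s,q:(s*lx,s*ly,.086))]
k=T((0,0))
import pickle
cs={'t':read_camera('top'),'s':read_camera('side')}
def W(p,P):
    c,s=np.cos(p[2]),np.sin(p[2]); return np.array([p[0]+c*P[0]-s*P[1],p[1]+s*P[0]+c*P[1],P[2]])
def res(p):
    r=[]
    for cam,px,f in obs: r+=list(proj(cs[cam],W(p,f(p[3],p[4])))[0]-(T(px) if cam=='t' else S(px)))
    return np.array(r)
if __name__=='__main__':
    s=least_squares(res,[.45,.3,-.26,1,1.4],loss='soft_l1'); p=s.x
    print(p,np.degrees(p[2])); print(np.round(res(p).reshape(-1,2),1).tolist())
    print('tip',W(p,tipc(p[4],0)),'piv',W(p,(-.0655,0,.074)))
E
python3 fit.py
```

```text
[ 0.54309676  0.27864156 -0.27409067  1.01538013  1.87069205] -15.704238374051737
[[-0.6, 0.0], [-0.1, 0.5], [0.1, 0.0], [-0.2, 0.0], [0.5, -0.9], [0.1, 0.6], [-0.1, -0.6], [0.4, -0.3], [0.3, 0.1], [-0.2, 0.5], [0.1, -1.1], [-0.3, 0.0], [-1.0, 0.2]]
tip [0.44361363 0.30661295 0.0904114 ] piv [0.48004177 0.29637055 0.074     ]
```

```bash
cat > plan.py <<'E'
from h import *
from scipy.spatial.transform import Rotation as Ro
C=np.array([.5431,.2786,0]); YAW=np.radians(-15.7)
RC=Ro.from_euler('z',YAW).as_matrix()
def R1(t): # tool y || carrier y, tilt t deg toward carrier +x
    return RC@np.array([[-1,0,0],[0,1,0],[0,0,-1.]])@Ro.from_euler('y',-t,degrees=True).as_matrix()
def R2(s=1): # tool y || carrier x
    return RC@np.column_stack([[0,s,0],[s,0,0],[0,0,-1.]])
def plan(R,pts):
    o=get_obs(); p=np.array(o['tool_pos']);Rm=np.array(o['tool_rot'])
    print('turn',np.round(np.degrees(Ro.from_matrix(Rm.T@R).as_rotvec()),1))
    for q in pts:
        w=C+RC@(np.array(q)/1000); print(q,'shift',np.round(R.T@(w-p)*1000,1)); p=w
def here():
    o=get_obs();print(o['time_s'],np.round(RC.T@(np.array(o['tool_pos'])-C)*1000,1),'F',np.round(RC.T@np.array(o['force']),1),round(o['gripper_width'],4),o['grasp_force'])
E
python3 - <<'E'
from plan import *
here(); plan(R1(25),[(-110,0,190),(-90,0,125),(-90,0,80),(-94,0,60),(-94,0,46),(-84,0,46)])
E
```

```text
0.2 [-346.8  176.   241.6] F [-0.2  0.2 -0.6] 0.0856 0.0
turn [ -2.2 -25.   -9.5]
(-110, 0, 190) shift [-192.8 -176.   146.8]
(-90, 0, 125) shift [ 9.3  0.  67.4]
(-90, 0, 80) shift [19.   0.  40.8]
(-94, 0, 60) shift [12.1 -0.  16.4]
(-94, 0, 46) shift [ 5.9  0.  12.7]
(-84, 0, 46) shift [-9.1  0.   4.2]
```

Emit:
servo_tool(
  steps=[
    {"xyz":[0,0,0],"turn":[-0.55,-6.25,-2.4],"fingers":1},
    {"xyz":[0,0,0],"turn":[-0.55,-6.25,-2.4],"fingers":1},
    {"xyz":[0,0,0],"turn":[-0.55,-6.25,-2.4],"fingers":1},
    {"xyz":[0,0,0],"turn":[-0.55,-6.25,-2.4],"fingers":1},
    {"xyz":[-28,-25,21],"turn":[0,0,0],"fingers":1},
    {"xyz":[-28,-25,21],"turn":[0,0,0],"fingers":1},
    {"xyz":[-28,-25,21],"turn":[0,0,0],"fingers":1},
    {"xyz":[-28,-25,21],"turn":[0,0,0],"fingers":1},
    {"xyz":[-28,-25,21],"turn":[0,0,0],"fingers":1},
    {"xyz":[-28,-25,21],"turn":[0,0,0],"fingers":1},
  ],
)

```text
time_s: 1.2
tool_pos: [0.4154, 0.3411, 0.1988]
tool_rot: [[-0.872, 0.268, 0.409], [0.244, 0.963, -0.113], [-0.424, 0.001, -0.906]]
force: [0.5, 0.5, 0.5]
gripper_width: 0.0003
grasp_force: 0.0
```

Run:
```python
from plan import *
here(); plan(R1(25),[(-110,0,170),(-90,0,125),(-90,0,80),(-94,0,60),(-94,0,46),(-84,0,46)])
```

```text
1.2 [-139.9   25.6  198.8] F [0.3 0.6 0.5] 0.0003 0.0
turn [0.1 0.1 0.1]
(-110, 0, 170) shift [-14.9 -25.6  38.8]
(-90, 0, 125) shift [ 0.9  0.  49.2]
(-90, 0, 80) shift [19.   0.  40.8]
(-94, 0, 60) shift [12.1 -0.  16.4]
(-94, 0, 46) shift [ 5.9  0.  12.7]
(-84, 0, 46) shift [-9.1  0.   4.2]
```

Emit:
servo_tool(
  steps=[
    {"xyz":[-7,-13,19],"turn":[0,0,0],"fingers":1},
    {"xyz":[-7,-13,19],"turn":[0,0,0],"fingers":1},
    {"xyz":[0,0,24],"turn":[0,0,0],"fingers":1},
    {"xyz":[0,0,24],"turn":[0,0,0],"fingers":1},
    {"xyz":[0,0,0],"turn":[0,0,0],"fingers":1},
  ],
)

```text
time_s: 1.7
tool_pos: [0.4539, 0.302, 0.1235]
tool_rot: [[-0.874, 0.271, 0.404], [0.244, 0.963, -0.117], [-0.421, -0.004, -0.907]]
force: [0.6, -0.1, -0.5]
gripper_width: -0.0003
grasp_force: 0.0
```

Run:
```python
from plan import *
here(); plan(R1(25),[(-90,0,80),(-94,0,60),(-94,0,46),(-84,0,46)])
```

```text
1.7 [-92.2  -1.6 123.5] F [ 0.6  0.1 -0.5] -0.0003 0.0
turn [-0.2 -0.1  0.1]
(-90, 0, 80) shift [16.4  1.6 40.4]
(-94, 0, 60) shift [12.1 -0.  16.4]
(-94, 0, 46) shift [ 5.9  0.  12.7]
(-84, 0, 46) shift [-9.1  0.   4.2]
```

Emit:
servo_tool(
  steps=[
    {"xyz":[4,0.5,10],"turn":[0,0,0],"fingers":1},
    {"xyz":[4,0.5,10],"turn":[0,0,0],"fingers":1},
    {"xyz":[4,0.5,10],"turn":[0,0,0],"fingers":1},
    {"xyz":[4,0,10],"turn":[0,0,0],"fingers":1},
    {"xyz":[6,0,8],"turn":[0,0,0],"fingers":1},
    {"xyz":[6,0,8],"turn":[0,0,0],"fingers":1},
    {"xyz":[3,0,6.5],"turn":[0,0,0],"fingers":1},
    {"xyz":[3,0,6.5],"turn":[0,0,0],"fingers":1},
    {"xyz":[0,0,0],"turn":[0,0,0],"fingers":1},
  ],
)

```text
time_s: 2.6
tool_pos: [0.4532, 0.3055, 0.0487]
tool_rot: [[-0.873, 0.269, 0.407], [0.244, 0.963, -0.114], [-0.422, -0.001, -0.906]]
force: [0.8, -1.0, -0.1]
gripper_width: -0.0003
grasp_force: 0.0
```

Run:
```python
from plan import *
here(); plan(R1(25),[(-84,0,46)])
a=save('top','t1')['image'][195:315,125:275]; b=save('side','s1')['image'][135:225,225:315]
a=cv2.resize(a,(500,400),interpolation=cv2.INTER_CUBIC); b=cv2.resize(b,(300,300),interpolation=cv2.INTER_CUBIC)
o=np.zeros((400,800,3),np.uint8);o[:,:500]=a;o[:300,500:]=b;cv2.imwrite('pics/c1.png',o[:,:,::-1])
```

```text
2.6 [-93.8   1.6  48.7] F [ 1.1 -0.7 -0.1] -0.0003 0.0
turn [-0.  -0.   0.1]
(-84, 0, 46) shift [-7.8 -1.6  6.6]
```

View pics/c1.png

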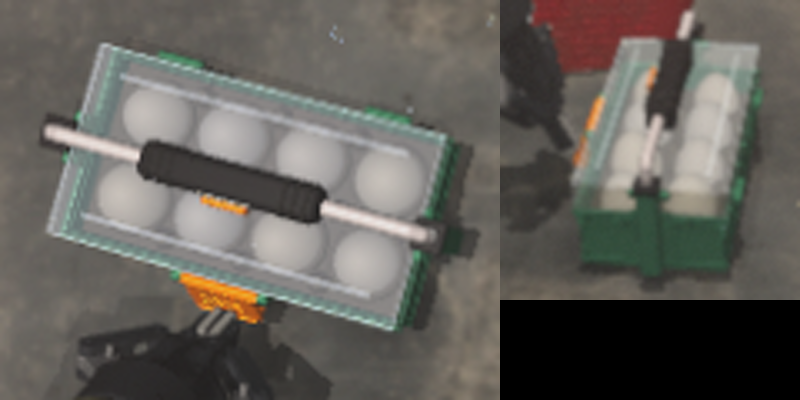

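The clip now slopes steeply down at about (220,297), with the fingers just in front of it. The carrier hasn't moved. Next I push in.

Emit:
servo_tool(
  steps=[
    {"xyz":[-2,-0.5,2.5],"turn":[0,0,0],"fingers":1},
    {"xyz":[-2,-0.5,2],"turn":[0,0,0],"fingers":1},
    {"xyz":[-2,-0.5,1.5],"turn":[0,0,0],"fingers":1},
    {"xyz":[-2,0,1],"turn":[0,0,0],"fingers":1},
    {"xyz":[0,0,0],"turn":[0,0,0],"fingers":1},
  ],
)

```text
time_s: 3.2
tool_pos: [0.4634, 0.302, 0.0474]
tool_rot: [[-0.872, 0.269, 0.408], [0.245, 0.963, -0.113], [-0.423, 0.001, -0.906]]
force: [-4.1, 1.8, 2.9]
gripper_width: 0.0001
grasp_force: 2.1
```

Run:
```python
from plan import *
here(); plan(R1(25),[(-82,0,46)])
```

```text
3.2 [-83.    1.   47.4] F [-4.5  0.6  2.9] 0.0001 2.1183609031140804
turn [0.1 0.  0. ]
(-82, 0, 46) shift [-0.4 -1.   1.7]
```

Emit:
servo_tool(
  steps=[
    {"xyz":[-0.9,0,0.4],"turn":[0,0,0],"fingers":1},
    {"xyz":[-0.9,0,0.4],"turn":[0,0,0],"fingers":1},
    {"xyz":[0,0,0],"turn":[0,0,0],"fingers":1},
  ],
)

```text
time_s: 3.5
tool_pos: [0.4649, 0.3017, 0.0473]
tool_rot: [[-0.873, 0.269, 0.408], [0.244, 0.963, -0.113], [-0.423, 0.001, -0.906]]
force: [-7.0, 1.5, 2.9]
gripper_width: -0.0001
grasp_force: 3.5
```

Run:
```python
from plan import *
here()
a=save('top','t2')['image'][195:315,125:275]; b=save('side','s2')['image'][145:205,225:285]
a0=cv2.imread('pics/top0.png')[195:315,125:275,::-1]
a=cv2.resize(a,(400,320),interpolation=cv2.INTER_CUBIC);a0=cv2.resize(a0,(400,320),interpolation=cv2.INTER_CUBIC); b=cv2.resize(b,(400,400),interpolation=cv2.INTER_CUBIC)
o=np.zeros((600,800,3),np.uint8);o[:280,:400]=a[:280];o[280:,:400]=a0;o[:400,400:]=b;cv2.imwrite('pics/c2.png',o[:,:,::-1])
# carrier shift by image correlation (top, grip/lid part)
g=lambda n:cv2.cvtColor(cv2.imread(n)[200:275,130:275],cv2.COLOR_BGR2GRAY).astype(np.float32)
M=np.eye(2,3,dtype=np.float32);print(cv2.findTransformECC(g('pics/top0.png'),g('pics/t2.png'),M,cv2.MOTION_EUCLIDEAN))
```

```text
3.5 [-81.5   1.1  47.3] F [-7.1 -0.4  2.9] -0.0001 3.525293357670307
(0.996747881492858, array([[ 9.9999994e-01,  2.9871590e-04,  2.7100793e-01],
       [-2.9871590e-04,  9.9999994e-01, -9.1473413e-01]], dtype=float32))
```

View pics/c2.png

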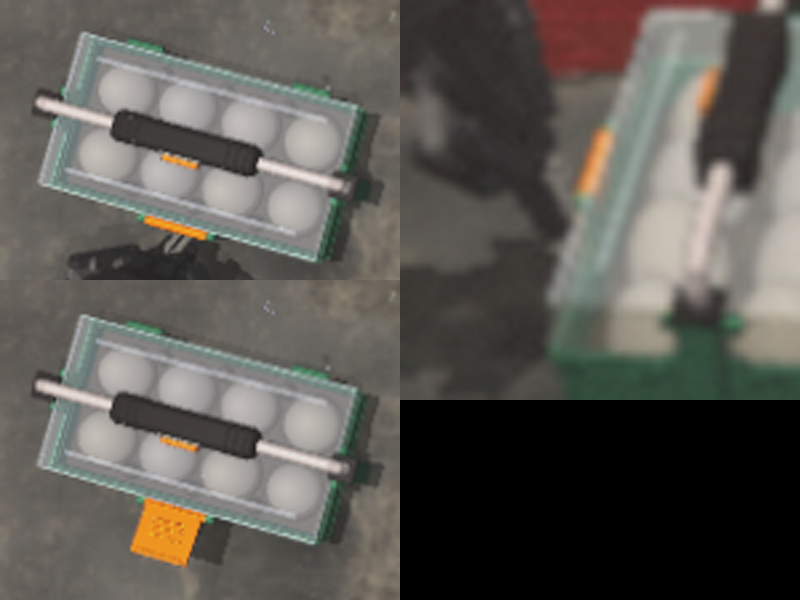

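The clip is now a thin orange strip at (176,227) hanging along the front, and the carrier has moved about 2 mm. I'll check the closed angle numerically.

```bash
cat > ang.py <<'E'
from plan import *
import sys
n=sys.argv[1]
c=read_camera('top')
im=cv2.imread(f'pics/{n}.png')
h=cv2.cvtColor(im,cv2.COLOR_BGR2HSV)
M=(h[...,0]>5)&(h[...,0]<22)&(h[...,1]>150)&(h[...,2]>90)
def prof(M,Cc):
    # orange count along carrier -x lines, in carrier coords at z=.05
    ys,xs=np.nonzero(M); P=np.array([RC.T@(atz(c,(u,v),.06)-Cc)*1000 for u,v in zip(xs,ys)])
    k=(P[:,0]<-40)&(P[:,0]>-130)&(abs(P[:,1])<40); return P[k]
Cc=C+np.array([float(sys.argv[2])*.001*np.cos(YAW),float(sys.argv[2])*.001*np.sin(YAW),0])
P=prof(M,Cc)
print('n',len(P),'x',P[:,0].min(),P[:,0].max(),'mean',P.mean(0))
for y0 in(-15,0,15):
    q=P[abs(P[:,1]-y0)<6]; print(y0,len(q),q[:,0].min(),q[:,0].mean(),q[:,0].max())
for th in(0,.1,.2,.3,.5):
    o=[]
    for r,nn in((0,4.5),(20,4.5),(38,4.5),(39.5,6.5),(41,4.5)):
        x=-65.5-r*np.sin(th)-nn*np.cos(th); z=74-r*np.cos(th)+nn*np.sin(th)
        w=Cc+RC@np.array([x,0,z])/1000; uv=proj(c,w)[0]; o.append(round((RC.T@(atz(c,uv,.06)-Cc))[0]*1000,1))
    print(th,o)
E
python3 ang.py t2 1.8
```

```text
n 79 x -71.00096680472839 -63.955195409813165 mean [-67.43392732   6.1998798   60.        ]
-15 16 -71.00096680472839 -67.57154651904519 -64.37120598170428
0 20 -70.91986792657286 -67.31733443347096 -64.04189149084736
15 19 -70.59927270341085 -67.21955670051743 -63.955195409813165
0 [np.float64(-71.0), np.float64(-69.6), np.float64(-68.3), np.float64(-70.2), np.float64(-68.1)]
0.1 [np.float64(-71.0), np.float64(-71.6), np.float64(-72.1), np.float64(-74.1), np.float64(-72.2)]
0.2 [np.float64(-71.0), np.float64(-73.5), np.float64(-75.8), np.float64(-77.9), np.float64(-76.1)]
0.3 [np.float64(-70.9), np.float64(-75.4), np.float64(-79.4), np.float64(-81.6), np.float64(-80.0)]
0.5 [np.float64(-70.6), np.float64(-78.9), np.float64(-86.2), np.float64(-88.6), np.float64(-87.4)]
```

Emit:
servo_tool(
  steps=[
    {"xyz":[1.5,0,3],"turn":[0,0,0],"fingers":1},
    {"xyz":[-2.7,0,1.3],"turn":[0,0,0],"fingers":1},
    {"xyz":[0,0,0],"turn":[0,0,0],"fingers":1},
  ],
)

```text
time_s: 3.95
tool_pos: [0.4679, 0.3011, 0.0441]
tool_rot: [[-0.873, 0.269, 0.408], [0.244, 0.963, -0.112], [-0.423, 0.001, -0.906]]
force: [-6.2, 2.8, 3.1]
gripper_width: -0.0002
grasp_force: 3.1
```

```bash
python3 - <<'E'
from plan import *
here(); save('top','t3')
g=lambda n:cv2.cvtColor(cv2.imread(n)[200:275,130:275],cv2.COLOR_BGR2GRAY).astype(np.float32)
M=np.eye(2,3,dtype=np.float32);print(cv2.findTransformECC(g('pics/top0.png'),g('pics/t3.png'),M,cv2.MOTION_EUCLIDEAN))
E
python3 ang.py t3 3.5
```

```text
3.95 [-78.5   1.3  44.1] F [-6.8  1.   3.1] -0.0002 3.0996252223849297
(0.9891224048574211, array([[ 9.9999982e-01,  6.2854454e-04,  6.7424440e-01],
       [-6.2854454e-04,  9.9999982e-01, -2.3433599e+00]], dtype=float32))
n 81 x -69.70601654560954 -62.49643971710029 mean [-66.07623352   6.56322181  60.        ]
-15 15 -69.55036783877816 -66.15940911205682 -62.92247842680167
0 19 -69.46215384016165 -66.22898067082309 -62.8245282734871
15 19 -69.70601654560954 -66.31701253011775 -62.73716619119822
0 [np.float64(-71.0), np.float64(-69.6), np.float64(-68.4), np.float64(-70.2), np.float64(-68.2)]
0.1 [np.float64(-71.0), np.float64(-71.6), np.float64(-72.1), np.float64(-74.1), np.float64(-72.2)]
0.2 [np.float64(-71.0), np.float64(-73.5), np.float64(-75.8), np.float64(-77.9), np.float64(-76.2)]
0.3 [np.float64(-70.9), np.float64(-75.4), np.float64(-79.4), np.float64(-81.6), np.float64(-80.0)]
0.5 [np.float64(-70.6), np.float64(-78.9), np.float64(-86.2), np.float64(-88.6), np.float64(-87.4)]
```

Emit:
servo_tool(
  steps=[
    {"xyz":[15,0,-7],"turn":[0,0,0],"fingers":1},
    {"xyz":[20,0,-20],"turn":[0,0,0],"fingers":1},
    {"xyz":[10,0,-40],"turn":[0,0,0],"fingers":1},
    {"xyz":[0,0,-45],"turn":[0,0,0],"fingers":0.5},
    {"xyz":[0,0,-45],"turn":[0,0,0],"fingers":-1},
    {"xyz":[0,0,-20],"turn":[0,8.3,0],"fingers":-1},
    {"xyz":[0,0,0],"turn":[0,8.3,0],"fingers":-1},
    {"xyz":[0,0,0],"turn":[0,8.3,0],"fingers":-1},
  ],
)

```text
time_s: 4.85
tool_pos: [0.3572, 0.3336, 0.1884]
tool_rot: [[-0.964, 0.266, 0.003], [0.266, 0.964, 0.007], [-0.001, 0.007, -1.0]]
force: [-0.6, -0.9, -1.0]
gripper_width: 0.0723
grasp_force: 0.0
```

```bash
python3 - <<'E'
from plan import *
here(); save('top','t4')
print(np.round(get_obs()['joint_pos'],2))
g=lambda n:cv2.cvtColor(cv2.imread(n)[200:275,130:275],cv2.COLOR_BGR2GRAY).astype(np.float32)
M=np.eye(2,3,dtype=np.float32);cc,M=cv2.findTransformECC(g('pics/top0.png'),g('pics/t4.png'),M,cv2.MOTION_EUCLIDEAN)
print(cc,M)
c=read_camera('top'); uv=proj(c,C+[0,0,.09])[0]; off=np.array([130,200]); uv2=M[:,:2]@(uv-off)+M[:,2]+off
print('new C',atz(c,uv2,.09),'dyaw deg',np.degrees(np.arctan2(M[0,1],M[0,0])))
for s in(1,-1): print(s); plan(R2(s),[(4.6,0,180),(4.6,0,106)])
E
python3 ang.py t4 4.6 | head -4
```

```text
4.85 [-193.9    2.6  188.4] F [-0.4 -1.1 -1. ] 0.0723 0.0
[ 0.63 -0.14  1.86  0.01  1.42 -0.67]
0.9878362661780675 [[ 9.9999994e-01  4.0381530e-04  6.7707080e-01]
 [-4.0381530e-04  9.9999994e-01 -2.3816769e+00]]
new C [0.54803967 0.27716316 0.09      ] dyaw deg 0.023136912
1
turn [ 0.2 -0.1 89.8]
(4.6, 0, 180) shift [ -0.5 195.5   6.2]
(4.6, 0, 106) shift [ 0.  0. 74.]
-1
turn [  0.1   0.2 -90.2]
(4.6, 0, 180) shift [   0.5 -195.5    6.2]
(4.6, 0, 106) shift [ 0.  0. 74.]
n 80 x -70.88755246761268 -63.59643971710022 mean [-67.13275955   6.13547079  60.        ]
-15 15 -70.6503678387781 -67.25940911205676 -64.02247842680158
0 19 -70.56215384016157 -67.32898067082303 -63.924528273487034
15 18 -70.48502166309194 -67.22873452925701 -63.83716619119816
```

Emit:
servo_tool(
  steps=[
    {"xyz":[0,0,0],"turn":[0,0,8.5],"fingers":-1},
    {"xyz":[0,0,0],"turn":[0,0,8.5],"fingers":-1},
    {"xyz":[0,0,0],"turn":[0,0,8.5],"fingers":-1},
    {"xyz":[0,0,0],"turn":[0,0,8.5],"fingers":-1},
    {"xyz":[0,0,0],"turn":[0,0,8.5],"fingers":-1},
    {"xyz":[0,0,0],"turn":[0,0,8.5],"fingers":-1},
    {"xyz":[0,0,0],"turn":[0,0,8.5],"fingers":-1},
    {"xyz":[0,0,0],"turn":[0,0,8.5],"fingers":-1},
    {"xyz":[0,0,0],"turn":[0,0,8.5],"fingers":-1},
    {"xyz":[0,0,0],"turn":[0,0,8.5],"fingers":-1},
  ],
)

```text
time_s: 6.0
tool_pos: [0.3557, 0.3316, 0.1845]
tool_rot: [[0.189, 0.982, 0.006], [0.982, -0.189, -0.002], [-0.001, 0.006, -1.0]]
force: [-0.7, 0.7, 0.4]
gripper_width: 0.0853
grasp_force: 0.0
```

Emit:
servo_tool(
  steps=[
    {"xyz":[0,0,0],"turn":[0,0,4.8],"fingers":-1},
    {"xyz":[0,40,0],"turn":[0,0,0],"fingers":-1},
    {"xyz":[0,40,0],"turn":[0,0,0],"fingers":-1},
    {"xyz":[0,40,0],"turn":[0,0,0],"fingers":-1},
    {"xyz":[0,40,0],"turn":[0,0,0],"fingers":-1},
    {"xyz":[0,35,0],"turn":[0,0,0],"fingers":-1},
    {"xyz":[0,0,0],"turn":[0,0,0],"fingers":-1},
    {"xyz":[0,0,0],"turn":[0,0,0],"fingers":-1},
  ],
)

```text
time_s: 6.8
tool_pos: [0.5438, 0.28, 0.1848]
tool_rot: [[0.266, 0.964, 0.003], [0.964, -0.266, -0.002], [-0.001, 0.003, -1.0]]
force: [-0.5, 0.2, 0.2]
gripper_width: 0.0854
grasp_force: 0.0
```

```bash
sed -i 's/^C=np.array.*; YAW/C=np.array([.548,.2772,0]); YAW/' plan.py
python3 - <<'E'
from plan import *
here(); plan(R2(1),[(0,0,106)])
E
```

```text
6.8 [ -4.8   1.6 184.8] F [-0.5  0.   0.2] 0.0854 0.0
turn [0.2 0.1 0.3]
(0, 0, 106) shift [-1.6  4.8 78.8]
```

Emit:
servo_tool(
  steps=[
    {"xyz":[-1.6,4,0],"turn":[0,0,0],"fingers":-1},
    {"xyz":[0,0,26],"turn":[0,0,0],"fingers":-1},
    {"xyz":[0,0,26],"turn":[0,0,0],"fingers":-1},
    {"xyz":[0,0,26],"turn":[0,0,0],"fingers":-1},
    {"xyz":[0,0,0],"turn":[0,0,0],"fingers":-1},
    {"xyz":[0,0,0],"turn":[0,0,0],"fingers":0.1},
    {"xyz":[0,0,0],"turn":[0,0,0],"fingers":0.1},
  ],
)

```text
time_s: 7.5
tool_pos: [0.549, 0.2781, 0.11]
tool_rot: [[0.265, 0.964, 0.006], [0.964, -0.265, 0.001], [0.003, 0.005, -1.0]]
force: [0.7, -0.2, 0.2]
gripper_width: 0.0589
grasp_force: 0.0
```

Run:
```python
from plan import *
here()
a=save('top','t5')['image'][195:315,125:275]; b=save('side','s5')['image'][100:205,205:310]
a=cv2.resize(a,(400,320),interpolation=cv2.INTER_CUBIC); b=cv2.resize(b,(400,400),interpolation=cv2.INTER_CUBIC)
o=np.zeros((400,800,3),np.uint8);o[:320,:400]=a;o[:400,400:]=b;cv2.imwrite('pics/c3.png',o[:,:,::-1])
```

```text
7.5 [  0.7   1.1 110. ] F [ 0.7 -0.   0.2] 0.0589 0.0
```

View pics/c3.png

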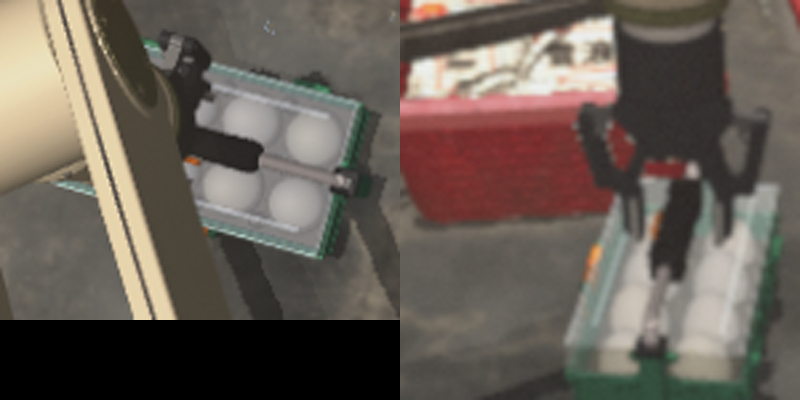

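The side view shows the fingers straddling the grip, at (635,230) and (722,235), with the grip at (677,230) between them. I'll lower slightly and close.

Emit:
servo_tool(
  steps=[
    {"xyz":[-1,0,4],"turn":[0,0,0],"fingers":0.1},
    {"xyz":[0,0,0],"turn":[0,0,0],"fingers":0.6},
    {"xyz":[0,0,0],"turn":[0,0,0],"fingers":1},
    {"xyz":[0,0,0],"turn":[0,0,0],"fingers":1},
    {"xyz":[0,0,0],"turn":[0,0,0],"fingers":1},
    {"xyz":[0,0,0],"turn":[0,0,0],"fingers":1},
  ],
)

```text
time_s: 8.2
tool_pos: [0.5472, 0.2767, 0.104]
tool_rot: [[0.266, 0.964, 0.001], [0.964, -0.266, 0.001], [0.001, 0.001, -1.0]]
force: [-6.2, 0.9, 4.3]
gripper_width: 0.0238
grasp_force: 62.4
```

Run:
```python
from plan import *
here()
```

```text
8.2 [ -0.6  -0.7 104. ] F [-6.2 -0.8  4.3] 0.0238 62.36940622329712
```

Emit:
servo_tool(
  steps=[
    {"xyz":[0,0,-4],"turn":[0,0,0],"fingers":1},
    {"xyz":[0,0,-4],"turn":[0,0,0],"fingers":1},
    {"xyz":[0,0,-4],"turn":[0,0,0],"fingers":1},
    {"xyz":[0,0,-4],"turn":[0,0,0],"fingers":1},
    {"xyz":[0,0,-4],"turn":[0,0,0],"fingers":1},
    {"xyz":[0,0,0],"turn":[0,0,0],"fingers":1},
  ],
)

```text
time_s: 8.8
tool_pos: [0.5481, 0.2763, 0.1246]
tool_rot: [[0.266, 0.964, 0.003], [0.964, -0.266, 0.0], [0.001, 0.003, -1.0]]
force: [-5.1, 1.5, 0.9]
gripper_width: 0.0236
grasp_force: 62.6
```

Emit:
servo_tool(
  steps=[
    {"xyz":[0,0,-5],"turn":[0,0,0],"fingers":1},
    {"xyz":[0,0,-5],"turn":[0,0,0],"fingers":1},
    {"xyz":[0,0,-5],"turn":[0,0,0],"fingers":1},
    {"xyz":[0,0,-5],"turn":[0,0,0],"fingers":1},
    {"xyz":[0,0,-5],"turn":[0,0,0],"fingers":1},
    {"xyz":[0,0,-5],"turn":[0,0,0],"fingers":1},
    {"xyz":[0,0,-5],"turn":[0,0,0],"fingers":1},
    {"xyz":[0,0,-4],"turn":[0,0,0],"fingers":1},
    {"xyz":[0,0,0],"turn":[0,0,0],"fingers":1},
  ],
)

```text
time_s: 9.7
tool_pos: [0.5481, 0.2763, 0.1638]
tool_rot: [[0.266, 0.964, 0.004], [0.964, -0.266, 0.0], [0.001, 0.004, -1.0]]
force: [-3.0, 0.4, 0.8]
gripper_width: 0.0237
grasp_force: 62.8
```

Run:
```python
from plan import *
here()
```

```text
9.7 [  0.3  -0.8 163.8] F [-3.  -0.5  0.8] 0.0237 62.83746957778931
```

Still no weight at +60 mm, so the handle is sliding. I'll creep on to the second stop.

Emit:
servo_tool(
  steps=[
    {"xyz":[0,0,-2],"turn":[0,0,0],"fingers":1},
    {"xyz":[0,0,-2],"turn":[0,0,0],"fingers":1},
    {"xyz":[0,0,-2],"turn":[0,0,0],"fingers":1},
    {"xyz":[0,0,-2],"turn":[0,0,0],"fingers":1},
    {"xyz":[0,0,-2],"turn":[0,0,0],"fingers":1},
    {"xyz":[0,0,0],"turn":[0,0,0],"fingers":1},
  ],
)

```text
time_s: 10.3
tool_pos: [0.5476, 0.2761, 0.1723]
tool_rot: [[0.266, 0.964, 0.002], [0.964, -0.266, -0.0], [0.0, 0.002, -1.0]]
force: [0.1, 0.5, -8.1]
gripper_width: 0.0235
grasp_force: 61.9
```

Run:
```python
from plan import *
here();print(get_obs()['torque'])
```

```text
10.3 [-1.000e-01 -1.100e+00  1.723e+02] F [ 0.   0.5 -8.1] 0.0235 61.859132051467896
[ 0.03172716 -0.01939132  0.00602498]
```

The full weight came on at about +66 mm, so the handle is at its second stop. Now I lift.

Emit:
servo_tool(
  steps=[
    {"xyz":[0,0,-3],"turn":[0,0,0],"fingers":1},
    {"xyz":[0,0,-5],"turn":[0,0,0],"fingers":1},
    {"xyz":[0,0,-6],"turn":[0,0,0],"fingers":1},
    {"xyz":[0,0,-6],"turn":[0,0,0],"fingers":1},
    {"xyz":[0,0,-6],"turn":[0,0,0],"fingers":1},
    {"xyz":[0,0,-6],"turn":[0,0,0],"fingers":1},
    {"xyz":[0,0,-3],"turn":[0,0,0],"fingers":1},
    {"xyz":[0,0,0],"turn":[0,0,0],"fingers":1},
    {"xyz":[0,0,0],"turn":[0,0,0],"fingers":1},
    {"xyz":[0,0,0],"turn":[0,0,0],"fingers":1},
  ],
)

```text
time_s: 11.3
tool_pos: [0.5474, 0.2762, 0.2073]
tool_rot: [[0.266, 0.964, 0.002], [0.964, -0.266, -0.0], [0.001, 0.002, -1.0]]
force: [-1.2, -0.1, -9.8]
gripper_width: 0.0238
grasp_force: 61.9
```

Run:
```python
from plan import *
here();print(get_obs()['torque'])
a=save('top','t6')['image'][195:315,125:275]; b=save('side','s6')['image'][60:225,185:335]
a=cv2.resize(a,(300,240),interpolation=cv2.INTER_CUBIC); b=cv2.resize(b,(500,550),interpolation=cv2.INTER_CUBIC)
o=np.zeros((550,800,3),np.uint8);o[:240,:300]=a;o[:,300:]=b;cv2.imwrite('pics/c4.png',o[:,:,::-1])
```

```text
11.3 [ -0.3  -1.1 207.3] F [-1.1 -0.4 -9.8] 0.0238 61.85607433319092
[ 0.00040324 -0.03402645 -0.03590397]
```

View pics/c4.png

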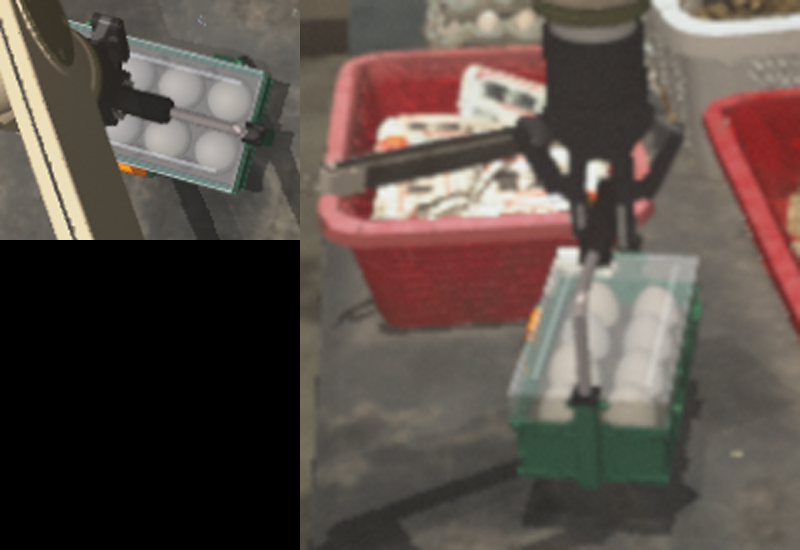

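The carrier hangs level about 4 cm up: its front bottom edge is at (590,475), with its shadow below. The handle is out, the lid is shut and the orange clip lies flat at (533,325).

```bash
python3 -c "
from rig import *
print(sign_off())"
```

```text
the job is handed in; nothing more can be done
None
```

The clip is shut under its catch and the handle is out to its second stop. The arm is holding the carrier level by the grip about 4 cm above the table, with the lid shut and the eggs upright. The job was handed in at about 11 s, and the hand-in gave no verdict.

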